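Stand the pair of ceramic brushes in the brush pot

TASK

Pick up the two brushes from the sloping rest together in one grasp and stand them in the blue pot, bristles up. Lower them together well down into the pot, handle ends first, before you let go, so that they are not dropped in. Do not tip the pot over or push the other things on the bench about.

Things in the scene. Friction and masses are not known exactly. Their poses are not given: they have to be found in the camera images.
- brown_brush: light brown brush, 156 mm long, 8 x 8 mm, 12 g. Origin mid-length on its underside; y axis runs towards the handle end (+78 mm), bristle tip at -78 mm; centre line 4 mm along z, which is square to the slope it lies on. The last 17 mm at the bristles do not collide. At the start it lies on the rest, handle end low, parallel to the other, 1 to 2 mm apart (the pair 17.5 mm wide).
- black_brush: black brush, 156 mm long, 8 x 8 mm, 12 g. Origin mid-length on its underside; y axis runs towards the handle end (+78 mm), bristle tip at -78 mm; centre line 4 mm along z, which is square to the slope it lies on. The last 17 mm at the bristles do not collide. At the start it lies on the rest, handle end low, parallel to the other, 1 to 2 mm apart (the pair 17.5 mm wide).
- brown_brush_handle_end (a point): centre of the brown brush's plain handle end (goes down into the pot)
- brown_brush_bristle_tip (a point): centre of the brown brush's bristle tip (stays up)
- black_brush_handle_end (a point): centre of the black brush's plain handle end (goes down into the pot)
- black_brush_bristle_tip (a point): centre of the black brush's bristle tip (stays up)
- brush_pot: blue glazed straight-sided round pot, loose, about 350 g, outside diameter 54 mm, 85 mm high, wall 3 mm (inside diameter 48 mm), floor 5 mm thick. Origin under its centre, z up. The brushes lean up to about 27 degrees in it.
- pot_mouth (a point): centre of the pot's mouth, 85 mm above its underside
- pot_floor (a point): centre of the pot's inner floor, 5 mm above its underside
- brush_rest: grey painted steel rest, fixed; foot 134 x 52 mm. Brushes lie along its x axis, rising to +x at 35 degrees. Relative to the origin (underside) a stop block at x -75 to -35, 50 mm high, and a saddle at x 32 to 48, 103 mm high, both 34 mm wide, carry them; between these only the 6 mm foot, so grip there from both sides, best 95 mm from the handle ends, 78 mm above the bench.
- plaster_model: cream plaster jaw model, 62 x 66 x 28 mm, loose bystander; origin under its centre
- polishing_tin: round white tin with blue lid, 64 mm across, 28 mm high, loose bystander; origin under its centre
- stain_bottle: small white bottle with red and brown label and black cap, 30 mm across, 70 mm high, loose bystander; origin under its centre
- separator_bottle: white bottle with blue cap, 42 mm across, 103 mm high, loose bystander; origin under its centre

How it is judged:
By the outcome, as a careful person would: the job done as asked, in the order asked, and still so for the second after the job is handed in, with the robot touching nothing.
It also fails if it takes over 37 s, if anything falls off the work surface, if the arm or the gripper's body presses on something with over 40 N, if the wrist force passes 120 N, or if a joint passes its speed limit or range.

ROBOT

A 6-joint arm with a two-finger parallel gripper is mounted at the origin on a cart in front of the work surface, level with it; the furniture and walls round the work are solid. World frame = base frame: x ahead of the robot, y to its left, z up, the work surface at z = 0. Lengths are in mm, angles in rad, forces in N, time in s.
With the tool pointing down it reaches from about 275 to 850 mm from the base axis. Payload 5.2 kg.
Tool frame: the origin (TCP) lies at the very end of the fingers, on their centre line; the grasp point (between the pads) lies 19 mm behind it (arm.grasp_offset is the distance from the TCP to the grasp point, in mm); y points along the fingers, x is the direction in which the jaws open and shut, and the axes are right-handed (so a half turn about y gives the same grasp; the last joint's range is limited). The gripper opens to 85 mm and grips with 20 to 120 N. Pads are 22 mm wide; open, the fingers measure 114 mm over their backs; the gripper's body (76 mm by 85 mm) begins 54 mm behind the grasp point. The pads swing forward as they close: fully open they stand 13 mm farther back than shut.
Start: joints at [-1.363, 0.259, 1.535, -0, 1.348, -0.203], TCP at [219.659, -504.237, 231.31] pointing down, gripper open.
Joint ranges: [-3.14, 3.14], [-0.91, 2.08], [0.19, 2.58], [-1.22, 4.36], [0.22, 2.71], [-3.12, 3.12]. Speed limits (rad/s): [2.57, 2.57, 3.14, 3.14, 3.14, 3.14].

INTERFACE

Orientations are given as a unit quaternion [w, x, y, z].
In Python, from station import arm, vision, workorder gives the robot as it stands.
- The arm moves only by the tool jog_arm, never from a script. Its argument "plan" is a list of rows, each an object with "translation": the shift along the tool's x, y, z in m, a list of three; "turn": the turn, a rotation vector about the tool's x, y, z in degrees, a list of three; "jaw": the closure, from -1 (fully open) to 1 (shut). A call has 1 to 10 rows; each row shifts and turns the pose as measured when the row begins, along the tool's axes as they then stand; what a row does not reach is not made up. A row lasts 1/8 s, in which the tool goes at most 62.5 mm and 10.7 degrees, less where a joint would pass 70% of its speed; a pose out of reach is approached as far as the arm can. A call is refused whole if a number of a shift passes 0.0625 or a number of a turn 10.7, either way. A call with a gripper value outside its range is refused whole. The fingers move at their own pace and stop on an object; "squeeze" is the grip in N (left out, the last holds). Time passes only in rows, so rows that do not move let the fingers close. It gives the time, the measured TCP pose, the force and the opening at its end, in the units of the state.
- arm.observe(): the state, without advancing time (a new reading comes with each control period).
- vision.capture(name): name is "scene" or "top" or "wrist"; returns the picture (400x640x3 uint8, red, green, blue); there is no depth.
- vision.camera_params(name): a dict with "fx", "fy", "cx", "cy" (pixels), "extrinsics" (4x4, takes a point from world to camera coordinates). Camera axes: x right, y up, looking along -z (the intrinsics and any distortion apply to the point x, -y, -z); pixel columns grow to the right and rows downward; lengths in mm; the calibration is good to about 2 mm. A picture is of the moment at which its call begins: read the wrist's pose just before it. camera_params takes no time and is no camera call; for the wrist camera it gives the pose at the moment of the call.
- workorder.hand_in(): hands the job in, once; it reports no verdict.
The state is a dict: "time_s": time; "qpos": joint angles; "joint_velocities": joint speeds; "joint_efforts": joint torques, N m; "ee_pos": TCP position; "eef_rot": TCP orientation; "wrist_force": force on the tool from outside, world axes, zero at the start; "moment": the same for the moment, N m; "grip_width": finger opening in mm.
Only numpy, scipy, OpenCV 4.12 (cv2) and the standard library are available. Lean on these libraries where they do the work, as an engineer would, in place of code of your own. Each camera call takes 0.05 s, during which the arm holds its last target.

## Working session

There is one attempt and no reset: what is moved stays moved. The work goes in short steps, Python scripts to look and compute and a tool call to move; the robot and the scene stay as the last step left them, time stands still between calls to the robot, and variables do not carry over. Pictures are saved under pics/ and viewed, and the job is handed in when it is done.

Besides the shell and the picture viewer there is one more tool, called after ">>>" as name([rows], argument=value, ...), one row to a line, values as JSON. jog_arm: Moves the arm, as the interface text tells. Its arguments: {"type":"object","properties":{"plan":{"type":"array"},"squeeze":{"type":"number"}},"required":["plan"]}

```bash
mkdir -p pics; ls; python3 - <<'E'
from station import arm, vision, workorder
import cv2, numpy as np
print(arm.observe())
for n in ("scene","top","wrist"):
    p=vision.camera_params(n); print(n,{k:(np.round(v,4).tolist() if not isinstance(v,str) else v) for k,v in p.items()})
for n in ("scene","top"):
    im=vision.capture(n); cv2.imwrite(f"pics/{n}0.png",im[:,:,::-1])
E
```

```text
pics
{'time_s': 0.0, 'qpos': array([-1.36283595e+00,  2.59340126e-01,  1.53609391e+00, -1.83830223e-05,
        1.34800381e+00, -2.02818671e-01]), 'joint_velocities': array([-4.86194946e-04, -7.10594075e-04,  2.54274681e-04,  1.43884081e-03,
       -3.03973118e-05, -1.54180938e-03]), 'joint_efforts': array([-3.15562218e-03, -4.46037197e+01, -2.90571231e+01, -4.34580234e-04,
        1.18212748e-02, -1.43299678e-05]), 'ee_pos': array([ 219.52142434, -503.70838837,  230.47190143]), 'eef_rot': array([ 0.59192122, -0.59100999,  0.38798213, -0.38704823]), 'wrist_force': array([ 0.31752701,  0.00720497, -0.36806133]), 'moment': array([ 0.03124126, -0.05188331, -0.01071426]), 'grip_width': 85.76487457692033}
scene {'fx': 504.8203, 'fy': 504.8203, 'cx': 311.514, 'cy': 197.4381, 'extrinsics': [[-0.8461, -0.533, 0.0025, 444.1616], [0.379, -0.5983, 0.706, -276.5583], [-0.3748, 0.5983, 0.7082, -1013.7155], [0.0, 0.0, 0.0, 1.0]]}
top {'fx': 392.5278, 'fy': 392.5278, 'cx': 322.8049, 'cy': 200.518, 'extrinsics': [[-0.0145, -0.9999, 0.0043, 20.5316], [0.9793, -0.0133, 0.2022, -539.4245], [-0.2021, 0.0071, 0.9793, -1098.9455], [0.0, 0.0, 0.0, 1.0]]}
wrist {'fx': 344.6126, 'fy': 344.6126, 'cx': 321.3272, 'cy': 199.3742, 'extrinsics': [[0.3989, -0.917, -0.0015, -548.1378], [0.8724, 0.38, -0.3075, 39.7275], [0.2826, 0.1213, 0.9515, -380.7006], [0.0, 0.0, 0.0, 1.0]]}
```

View pics/scene0.png

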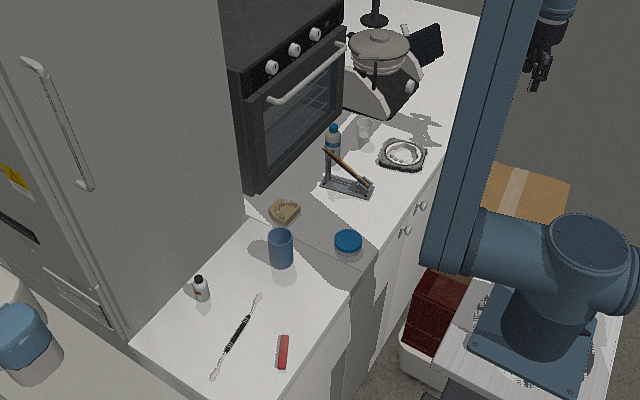

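View pics/top0.png

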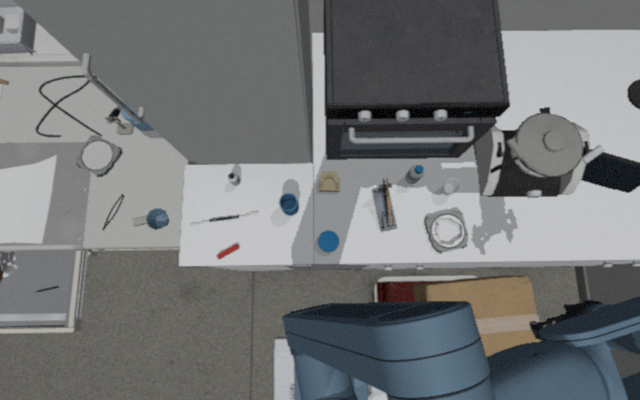

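The scene view shows the rest with the brushes at about (345,172) and the pot at (281,248). In the top view they are at (385,207) and (289,204). I'll zoom in on both.

```bash
python3 - <<'E'
import cv2
a=cv2.imread('pics/scene0.png')[110:280,230:440]; cv2.imwrite('pics/s0z.png',cv2.resize(a,None,fx=3.5,fy=3.5,interpolation=cv2.INTER_CUBIC))
a=cv2.imread('pics/top0.png')[140:270,260:460]; cv2.imwrite('pics/t0z.png',cv2.resize(a,None,fx=4,fy=4,interpolation=cv2.INTER_CUBIC))
E
```

```text
(no output)
```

View pics/s0z.png

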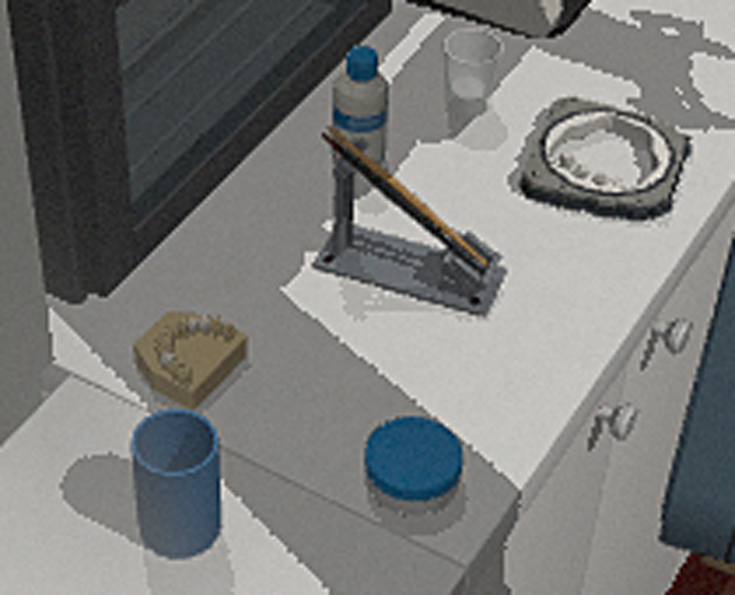

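View pics/t0z.png

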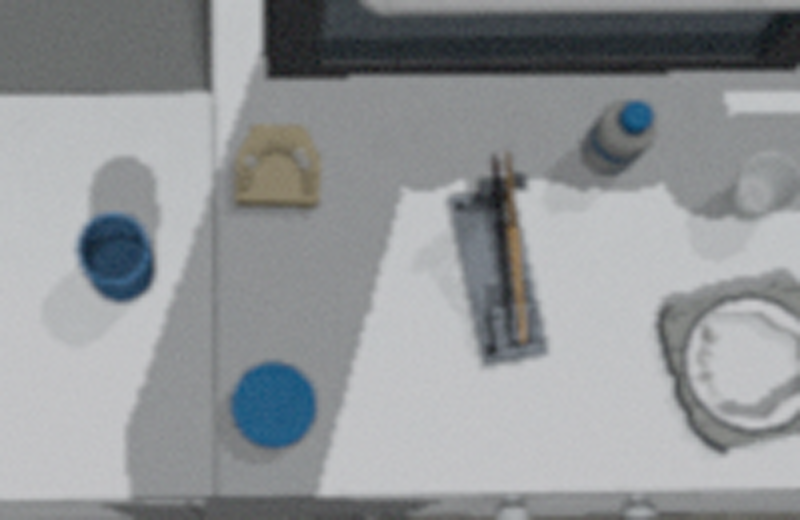

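```bash
cat > h.py <<'E'
import numpy as np, cv2
from scipy.spatial.transform import Rotation as R
def cast(P,u,v,z):
    E=np.array(P['extrinsics']); d=np.array([(u-P['cx'])/P['fx'],-(v-P['cy'])/P['fy'],-1.])
    o=-E[:3,:3].T@E[:3,3]; w=E[:3,:3].T@d
    return o,w/np.linalg.norm(w)
def onz(P,u,v,z):
    o,w=cast(P,u,v,z); return o+w*(z-o[2])/w[2]
def proj(P,X):
    c=np.array(P['extrinsics'])@np.append(X,1); return np.array([P['cx']+P['fx']*c[0]/-c[2],P['cy']+P['fy']*c[1]/c[2]])
def tri(obs):
    A=np.zeros((3,3));b=np.zeros(3);L=[]
    for P,u,v in obs:
        o,w=cast(P,u,v,0);M=np.eye(3)-np.outer(w,w);A+=M;b+=M@o;L.append((o,M))
    X=np.linalg.solve(A,b); return X,[np.linalg.norm(M@(X-o)) for o,M in L]
def rot(q): return R.from_quat([q[1],q[2],q[3],q[0]])
E
cat > m.py <<'E'
from h import *
from station import vision,arm
S=vision.camera_params('scene');T=vision.camera_params('top')
np.set_printoptions(precision=1,suppress=True)
sz=lambda u,v:(S,230+(u+.5)/3.5-.5,110+(v+.5)/3.5-.5)
tz=lambda u,v:(T,260+(u+.5)/4-.5,140+(v+.5)/4-.5)
for n,a,b in [('brown handle',(487,262),(522,342)),('brown tip',(330,130),(508,155)),('black tip',(326,137),(494,155))]:
    print(n,*tri([sz(*a),tz(*b)]))
for c in [(453,198),(485,365),(548,352)]: print('foot top',onz(*tz(*c),6))
for c in [(314,262),(488,315),(506,270)]: print('foot scene',onz(*sz(*c),3))
for n,P in (('scene',S),('top',T)):
    im=cv2.imread(f'pics/{n}0.png');h=cv2.cvtColor(im,cv2.COLOR_BGR2HSV)
    m=cv2.inRange(h,(100,110,30),(125,255,255)); cs,_=cv2.findContours(m,0,2)
    for c in cs:
        if cv2.contourArea(c)>60:
            x,y,w,hh=cv2.boundingRect(c); print(n,(x,y,w,hh),cv2.contourArea(c))
E
python3 m.py
```

```text
brown handle [ 468.9 -185.8   28.6] [np.float64(1.277584350555134), np.float64(1.2775843505550772)]
brown tip [ 591.9 -167.6  110. ] [np.float64(2.09030191500186), np.float64(2.0903019150017066)]
black tip [ 590.6 -157.8  111.3] [np.float64(0.9628424021431491), np.float64(0.9628424021431737)]
foot top [ 583.6 -142.5    6. ]
foot top [ 453.8 -161.5    6. ]
foot top [ 463.  -209.6    6. ]
foot scene [ 589.9 -141.5    3. ]
foot scene [ 454.4 -161.5    3. ]
foot scene [ 465.  -210.4    3. ]
scene (334, 229, 28, 24) 489.5
scene (269, 227, 24, 34) 84.5
top (318, 231, 21, 21) 307.0
top (281, 194, 17, 21) 244.5
```

```bash
python3 - <<'E'
from m import *
print([a for a in dir(arm) if a[0]!='_'],[a for a in dir(vision) if a[0]!='_'])
o=arm.observe();M=rot(o['eef_rot']).as_matrix();print(M.round(3))
# pot
im=cv2.imread('pics/top0.png');
for z,(u,v) in {85:(288.4,202.2)}.items(): print('pot mouth top',onz(T,u,v,z))
for z,zz in ((85,(175,440)),): print('pot mouth scene',onz(*sz(*zz),z))
print(onz(*sz(178,520),0)) # base-ish
print('pot mouth topzoom',onz(*tz(115,250),85))
for n,a,b,z in [('bottle cap',(361,62),(636,117),98),('plaster',None,(277,170),28),('tin',(413,457),(274,405),28)]:
    print(n,onz(*tz(*b),z), onz(*sz(*a),z) if a else '')
print('stain',onz(T,234,176,70))
E
```

```text
brown handle [ 468.9 -185.8   28.6] [np.float64(1.277584350555134), np.float64(1.2775843505550772)]
brown tip [ 591.9 -167.6  110. ] [np.float64(2.09030191500186), np.float64(2.0903019150017066)]
black tip [ 590.6 -157.8  111.3] [np.float64(0.9628424021431491), np.float64(0.9628424021431737)]
foot top [ 583.6 -142.5    6. ]
foot top [ 453.8 -161.5    6. ]
foot top [ 463.  -209.6    6. ]
foot scene [ 589.9 -141.5    3. ]
foot scene [ 454.4 -161.5    3. ]
foot scene [ 465.  -210.4    3. ]
scene (334, 229, 28, 24) 489.5
scene (269, 227, 24, 34) 84.5
top (318, 231, 21, 21) 307.0
top (281, 194, 17, 21) 244.5
['PlanningError', 'grasp_offset', 'observe'] ['camera_params', 'capture']
[[ 0.4 -0.   0.9]
 [-0.9  0.   0.4]
 [-0.  -1.   0. ]]
pot mouth top [529.9 111.6  85. ]
pot mouth scene [534.9 113.3  85. ]
[538.9 110.4   0. ]
pot mouth topzoom [530.1 111.7  85. ]
bottle cap [ 620.1 -263.9   98. ] [ 623.4 -261.3   98. ]
plaster [602.1  -6.5  28. ] 
tin [423.6  -1.2  28. ] [425.5   3.4  28. ]
stain [613.6 272.7  70. ]
```

```bash
python3 - <<'E'
import cv2
a=cv2.imread('pics/top0.png')[185:225,270:310]; cv2.imwrite('pics/potz.png',cv2.resize(a,None,fx=14,fy=14,interpolation=cv2.INTER_NEAREST))
E
```

```text
(no output)
```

View pics/potz.png

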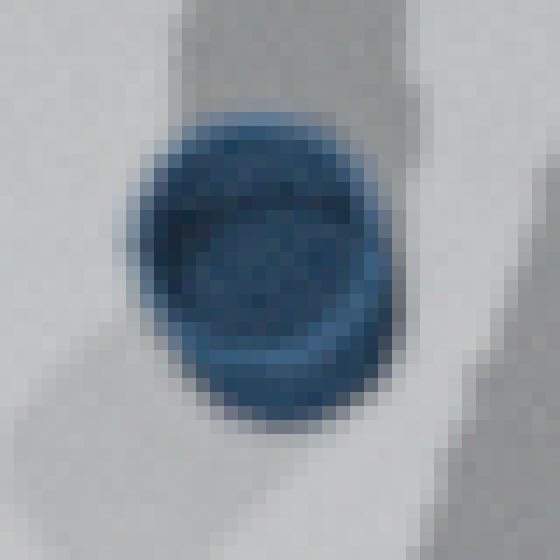

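Measured so far:
- Brush axis: yaw about 8.5°, slope about 34° (35° given), tips about 10 mm apart.
- Grip point: about (543, -171, 77).
- Pot mouth: about (532, 113, 85), the same to a few mm in both views.

I'll move over the rest for a wrist look.

>>> jog_arm([
  {"translation":[-0.03,-0.012,0.05],"turn":[0,0,0],"jaw":-1},
  {"translation":[-0.03,-0.012,0.05],"turn":[0,0,0],"jaw":-1},
  {"translation":[-0.03,-0.012,0.05],"turn":[0,0,0],"jaw":-1},
  {"translation":[-0.03,-0.012,0.05],"turn":[0,0,0],"jaw":-1},
  {"translation":[-0.03,-0.012,0.05],"turn":[0,0,0],"jaw":-1},
  {"translation":[-0.03,-0.01,0.05],"turn":[0,5,0],"jaw":-1},
  {"translation":[-0.01,0,0.04],"turn":[0,10,0],"jaw":-1},
  {"translation":[0,0,0],"turn":[0,0,0],"jaw":-1},
])

```text
time_s: 1.1
ee_pos: [463.4, -187.6, 300.3]
eef_rot: [0.535, -0.532, 0.466, -0.462]
wrist_force: [-0.2, 0.6, -0.2]
grip_width: 85.6
```

```bash
python3 - <<'E'
from station import arm, vision
import cv2, numpy as np
np.set_printoptions(precision=4,suppress=True)
o=arm.observe(); W=vision.camera_params('wrist'); im=vision.capture('wrist')
cv2.imwrite('pics/w1.png',im[:,:,::-1])
import pickle; pickle.dump((o,W),open('w1.pkl','wb'))
print(o['time_s'],o['qpos'],o['ee_pos'],o['eef_rot'])
E
```

```text
1.1 [-0.6119  0.1311  1.5267  0.0052  1.4892  0.8206] [ 463.3584 -187.5742  300.3405] [ 0.5349 -0.5316  0.4665 -0.4623]
```

View pics/w1.png

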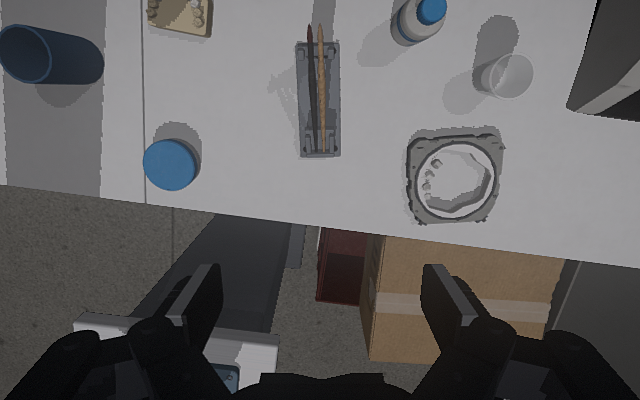

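The wrist view shows the rest spanning (296,42) to (341,157). The brush tips are near (311,30) and (320,30), the handle ends near row 153, and the pot mouth is near (25,54). Zooming to refine.

```bash
python3 - <<'E'
import cv2
a=cv2.imread('pics/w1.png')[15:165,270:370]; cv2.imwrite('pics/w1z.png',cv2.resize(a,None,fx=4,fy=4,interpolation=cv2.INTER_NEAREST))
a=cv2.imread('pics/w1.png')[10:110,0:130]; cv2.imwrite('pics/w1p.png',cv2.resize(a,None,fx=5,fy=5,interpolation=cv2.INTER_NEAREST))
E
```

```text
(no output)
```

View pics/w1z.png

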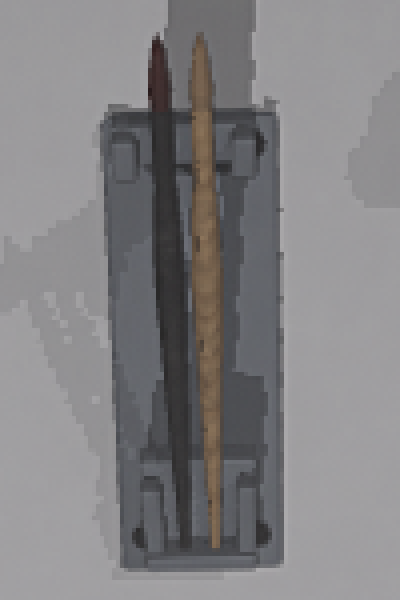

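View pics/w1p.png

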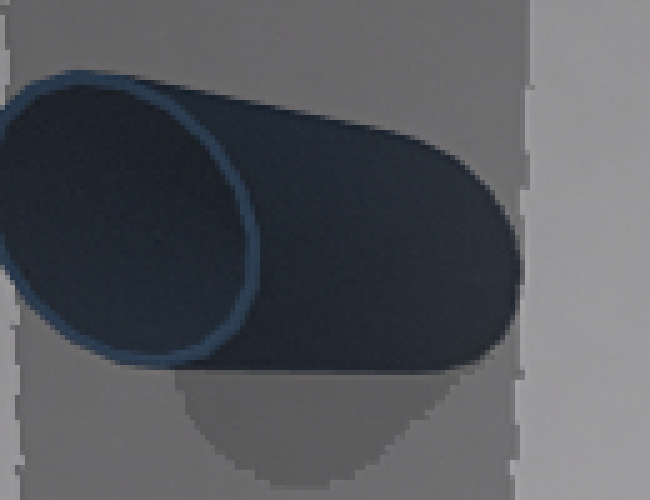

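```bash
python3 - <<'E'
from h import *
import pickle
np.set_printoptions(precision=1,suppress=True)
o,W=pickle.load(open('w1.pkl','rb'))
px=lambda u,v:(W,270+(u+.5)/4-.5,15+(v+.5)/4-.5)
P={}
for n,c,z in [('kh',(185,546),23.5),('bh',(214,546),23.5),('kt',(156,35),113),('bt',(200,35),113)]:
    P[n]=onz(*px(*c),z);print(n,P[n])
h=(P['kh']+P['bh'])/2;t=(P['kt']+P['bt'])/2;d=t-h
print('mid h',h,'t',t,'len',np.linalg.norm(d),'yaw',np.degrees(np.arctan2(d[1],d[0])),'grip',h+d*95/156)
for c in [(103,108),(277,106),(122,566),(282,566)]: print('foot',onz(*px(*c),6))
# pot mouth ellipse fit on rim colour
im=cv2.imread('pics/w1.png');
pts=np.array([(85,73),(150,85),(205,125),(245,185),(255,250),(240,310),(205,348),(155,363),(100,350),(50,315),(8,265)],np.float32)/5
e=cv2.fitEllipse(pts);print(e)
c=np.array(e[0])+[0,10]; print('mouth',onz(W,*c,85))
w=[onz(W,u,v+10,85)[:2] for u,v in pts]; c,r=cv2.minEnclosingCircle(np.array(w,np.float32));print('circle',c,r)
E
```

```text
kh [ 466.8 -177.4   23.5]
bh [ 468.1 -186.2   23.5]
kt [ 592.  -156.4  113. ]
bt [ 593.3 -165.8  113. ]
mid h [ 467.4 -181.8   23.5] t [ 592.7 -161.1  113. ] len 155.29199741470606 yaw 9.386030261340549 grip [ 543.7 -169.2   78. ]
foot [ 587.3 -136.9    6. ]
foot [ 594.7 -186.9    6. ]
foot [ 454.5 -158.2    6. ]
foot [ 461.6 -209.     6. ]
((24.56909942626953, 43.3568115234375), (48.821170806884766, 61.72751235961914), 145.1240692138672)
mouth [533.  114.3  85. ]
circle (532.4139404296875, 114.12110900878906) 26.2015438079834
```

Measured brush length is 155.3 mm (156 given) and yaw is 9.3°. The grip point is (543.7, -169.2, 78) and the pot mouth is (532.5, 114), with a fitted radius of 26.2 mm. Before grasping I'll tilt the tool a little sideways to learn the arm's kinematics, because standing the brushes up needs a large wrist reorientation.

>>> jog_arm([
  {"translation":[0,0,0],"turn":[0,0,10],"jaw":-1},
  {"translation":[0,0,0],"turn":[0,0,10],"jaw":-1},
  {"translation":[0,0,0],"turn":[0,0,0],"jaw":-1},
])

```text
time_s: 1.52
ee_pos: [460.0, -189.1, 300.1]
eef_rot: [0.61, -0.442, 0.552, -0.357]
wrist_force: [-0.3, -0.4, 0.3]
grip_width: 85.5
```

```bash
cat > log.py <<'E'
from station import arm
import numpy as np
o=arm.observe()
open('log.txt','a').write(repr({k:np.asarray(o[k]).tolist() for k in('qpos','ee_pos','eef_rot','time_s')})+'\n')
np.set_printoptions(precision=4,suppress=True)
print(o['time_s'],o['qpos'],o['ee_pos'],o['eef_rot'],o['wrist_force'],o['grip_width'])
E
python3 log.py
```

```text
1.525 [-0.7766  0.274   1.4037  0.222   1.7558  0.6573] [ 459.9574 -189.1331  300.1387] [ 0.6103 -0.4419  0.5519 -0.3572] [-0.286  -0.4364  0.3476] 85.50894719127473
```

>>> jog_arm([
  {"translation":[0,0,0],"turn":[0,0,-10],"jaw":-1},
  {"translation":[0,0,0],"turn":[-10,0,-10],"jaw":-1},
  {"translation":[0,0,0],"turn":[-10,0,0],"jaw":-1},
  {"translation":[0,0,0],"turn":[0,0,0],"jaw":-1},
])

```text
time_s: 2.02
ee_pos: [456.4, -192.9, 300.9]
eef_rot: [-0.459, 0.605, -0.535, 0.37]
wrist_force: [-0.3, 0.4, 0.1]
grip_width: 85.5
```

```bash
python3 log.py
```

```text
2.025 [-0.512   0.3157  1.3296 -0.16    1.7652  0.8879] [ 456.3949 -192.8862  300.8996] [-0.459   0.6052 -0.5348  0.3702] [-0.3323  0.3938  0.0681] 85.53835293670613
```

```bash
cat > fk.py <<'E'
from h import *
from scipy.optimize import least_squares
import ast,itertools
D=[ast.literal_eval(l) for l in open('log.txt')]
D=[dict(qpos=[-1.36283595,.259340126,1.53609391,-1.8e-5,1.34800381,-.202818671],ee_pos=[219.52,-503.71,230.47],eef_rot=[0.59192122,-0.59100999,0.38798213,-0.38704823]),
   dict(qpos=[-0.6119,0.1311,1.5267,0.0052,1.4892,0.8206],ee_pos=[463.3584,-187.5742,300.3405],eef_rot=[0.5349,-0.5316,0.4665,-0.4623])]+D
rz=lambda a:R.from_rotvec([0,0,a]); ry=lambda a:R.from_rotvec([0,a,0])
def orient(q,s4,s5,s6): 
    A=rz(q[0]);B=A*ry(q[1]);C=A*ry(q[1]+q[2]);E=C*rz(s4*q[3])*ry(s5*q[4]);return A,B,C,E,E*rz(s6*q[5])
def fitC(s):
    Cs=[orient(d['qpos'],*s)[4].inv()*rot(d['eef_rot']) for d in D]
    m=R.concatenate(Cs).mean(); return m,max((m.inv()*c).magnitude() for c in Cs)
best=min(((fitC(s)[1],s) for s in itertools.product((1,-1),repeat=3)))
S_=best[1];CT=fitC(S_)[0]
def pos(q,p):
    a1,b,h,l1,l2,l2x,d,wy=p
    A,B,C,E,F=orient(q,*S_)
    return A.apply([a1,b,h])+B.apply([0,0,l1])+C.apply([l2x,0,l2])+E.apply([0,wy,d])
def res(p): return np.r_[np.concatenate([pos(d['qpos'],p)-d['ee_pos'] for d in D]),1e-3*(np.array(p)-P0)]
P0=np.array([0,110,200,350,350,0,250,0.])
fit=least_squares(res,P0);P=fit.x
def fk(q): return pos(q,P),orient(q,*S_)[4]*CT
if __name__=='__main__':
    np.set_printoptions(precision=2,suppress=True)
    print(best,CT.as_matrix());print(P,np.abs(fit.fun).max(),fit.fun)
E
python3 fk.py
```

```text
(7.168422270690724e-05, (1, 1, 1)) [[-1.  0. -0.]
 [-0.  0.  1.]
 [ 0.  1. -0.]]
[  0.05 110.79 221.92 534.22 425.91  60.24 354.2    0.  ] 0.18421617520899258 [-0.   -0.    0.    0.    0.01 -0.    0.   -0.    0.   -0.   -0.    0.
  0.    0.    0.02  0.18  0.08  0.06  0.1   0.  ]
```

```bash
cat > ik.py <<'E'
from fk import *
LO=np.array([-3.14,-.91,.19,-1.22,.22,-3.12]);HI=np.array([3.14,2.08,2.58,4.36,2.71,3.12])
def ik(p,Rt,q0):
    f=lambda q:(lambda x:np.r_[(x[0]-p)/100,(Rt.inv()*x[1]).as_rotvec()])(fk(q))
    s=least_squares(f,np.clip(q0,LO+.01,HI-.01),bounds=(LO,HI));return s.x,np.abs(s.fun).max()
def grasp_rot(yaw,th=0):  # tool y down tilted fwd by th, z forward
    y=np.array([np.sin(th),0,-np.cos(th)]);z=np.array([np.cos(th),0,np.sin(th)]);x=np.cross(y,z)
    return rz(yaw)*R.from_matrix(np.c_[x,y,z])
E
python3 - <<'E'
from ik import *
np.set_printoptions(precision=2,suppress=True)
rng=np.random.default_rng(0)
yg=np.radians(9.3)
qg,e=ik(np.array([542.1,-169.5,61.5]),grasp_rot(yg),[-.5,.5,1.7,0,1.2,.7]);print('grasp',qg,e,)
qg2,e=ik(np.array([542.1,-169.5,61.5]),grasp_rot(yg)*R.from_rotvec([0,np.pi,0]),[-.5,.5,1.7,0,1.2,-2.4]);print('flip',qg2,e)
for q,fl in((qg,0),(qg2,1)):
  for psi in range(-180,181,15):
    # final: tool rot = Rz(psi)*pitch up 55 of grasp_rot(0)
    Rt=rz(np.radians(psi))*R.from_rotvec([0,-np.radians(55),0])*grasp_rot(0)
    if fl: Rt=Rt*R.from_rotvec([0,np.pi,0])
    g=np.array([532.5,114,112.]);p=g+16*Rt.apply([0,1,0])
    sols=[]
    for k in range(12):
        q0=q if k==0 else rng.uniform(LO,HI)
        x,e=ik(p,Rt,q0)
        if e<1e-4 and not any(np.abs(x-s).max()<.02 for s in sols): sols.append(x)
    for s in sols: print(fl,psi,s,'marg %.2f'%min((s-LO).min(),(HI-s).min()),'dmax %.2f'%np.abs(s-q).max(), 'elbow/wrist z',pos(s,np.r_[P[:6],0,0])[2].round())
E
```

```text
grasp [-0.5   0.46  1.7  -0.    0.98  0.91] 2.0057908112214307e-09
flip [-0.5   0.46  1.7   0.    0.98 -2.23] 2.5428122385484638e-09
0 -180 [ 0.    0.97  1.    0.    2.14 -1.57] marg 0.57 dmax 2.48 elbow/wrist z 306.0
0 -165 [ 0.09  0.97  0.98 -0.16  2.13 -1.76] marg 0.58 dmax 2.67 elbow/wrist z 306.0
0 -150 [ 0.18  0.96  1.02 -0.32  2.08 -1.93] marg 0.63 dmax 2.84 elbow/wrist z 306.0
0 -135 [ 0.26  0.92  1.1  -0.46  1.97 -2.08] marg 0.74 dmax 2.99 elbow/wrist z 306.0
0 -120 [ 0.34  0.87  1.21 -0.59  1.84 -2.2 ] marg 0.63 dmax 3.11 elbow/wrist z 306.0
0 -105 [ 0.41  0.8   1.35 -0.7   1.68 -2.29] marg 0.52 dmax 3.20 elbow/wrist z 306.0
0 -90 [ 0.46  0.73  1.52 -0.82  1.5  -2.34] marg 0.40 dmax 3.25 elbow/wrist z 306.0
0 -75 [ 0.51  0.65  1.69 -0.97  1.31 -2.37] marg 0.25 dmax 3.28 elbow/wrist z 306.0
0 -60 [ 0.52  0.57  1.87 -1.15  1.11 -2.37] marg 0.07 dmax 3.28 elbow/wrist z 306.0
0 -15 [ 0.26  0.36  2.37  3.91  0.63 -1.91] marg 0.21 dmax 3.91 elbow/wrist z 306.0
0 0 [ 0.01  0.33  2.47  3.16  0.62 -1.58] marg 0.11 dmax 3.16 elbow/wrist z 306.0
0 15 [-0.27  0.32  2.5   2.44  0.7  -1.
[... 2168 characters left out ...]
g 0.43 dmax 4.42 elbow/wrist z 306.0
1 75 [-0.55  0.53  1.98  0.98  1.24  2.22] marg 0.60 dmax 4.45 elbow/wrist z 306.0
1 90 [-0.5   0.6   1.8   0.82  1.41  2.21] marg 0.78 dmax 4.45 elbow/wrist z 306.0
1 105 [-0.43  0.68  1.62  0.68  1.57  2.18] marg 0.94 dmax 4.41 elbow/wrist z 306.0
1 120 [-0.35  0.76  1.45  0.56  1.73  2.12] marg 0.98 dmax 4.35 elbow/wrist z 306.0
1 135 [-0.26  0.83  1.3   0.44  1.88  2.03] marg 0.83 dmax 4.26 elbow/wrist z 306.0
1 150 [-0.18  0.89  1.16  0.31  2.    1.91] marg 0.71 dmax 4.14 elbow/wrist z 306.0
1 165 [-0.09  0.94  1.06  0.17  2.09  1.76] marg 0.62 dmax 3.99 elbow/wrist z 306.0
1 180 [0.   0.97 1.   0.   2.14 1.58] marg 0.57 dmax 3.81 elbow/wrist z 306.0
```

The fitted kinematics match all the readings to 0.2 mm. The grasp is tool-down at yaw 9.3°. The final pose has the tool 35° below horizontal, pointing +y (yaw about 75°), and the brushes upright. Both poses have good joint margins. Next, a helper that turns a target pose into move rows.

```bash
cat > rows.py <<'E'
from ik import *
from scipy.linalg import logm,expm
from station import arm
np.set_printoptions(precision=2,suppress=True)
def T(p,Rm):
    M=np.eye(4);M[:3,:3]=Rm.as_matrix();M[:3,3]=p;return M
def rows(p,Rt,N,o=None):
    o=o or arm.observe(); Trel=np.linalg.inv(T(o['ee_pos'],rot(o['eef_rot'])))@T(np.array(p,float),Rt)
    rv=R.from_matrix(Trel[:3,:3]).as_rotvec(degrees=True)
    S=expm(np.real(logm(Trel))/N)
    print('whole: shift mm',Trel[:3,3],'turn',rv)
    print(N,'rows each: shift mm',S[:3,3],'turn',R.from_matrix(S[:3,:3]).as_rotvec(degrees=True))
YG=np.radians(9.3)
def final_rot(psi,lift=55): return rz(np.radians(psi))*R.from_rotvec([0,-np.radians(lift),0])*grasp_rot(0)
E
python3 - <<'E'
from rows import *
rows([542,-169.5,150],grasp_rot(YG),5)
E
```

```text
whole: shift mm [ -3.45 117.12 130.06] turn [17.73 -0.06 -2.51]
5 rows each: shift mm [-1.1  26.54 23.01] turn [ 3.55 -0.01 -0.5 ]
```

>>> jog_arm([
  {"translation":[-0.001,0.0265,0.023],"turn":[3.5,0,-0.5],"jaw":-1},
  {"translation":[-0.001,0.0265,0.023],"turn":[3.5,0,-0.5],"jaw":-1},
  {"translation":[-0.001,0.0265,0.023],"turn":[3.5,0,-0.5],"jaw":-1},
  {"translation":[-0.001,0.0265,0.023],"turn":[3.5,0,-0.5],"jaw":-1},
  {"translation":[-0.001,0.0265,0.023],"turn":[3.5,0,-0.5],"jaw":-1},
  {"translation":[0,0,0],"turn":[0,0,0],"jaw":-1},
])

```text
time_s: 2.78
ee_pos: [543.3, -173.0, 155.3]
eef_rot: [0.543, -0.535, 0.447, -0.469]
wrist_force: [0.8, -0.3, 0.1]
grip_width: 85.2
```

```bash
python3 log.py; python3 - <<'E'
from rows import *
rows([542,-169.5,61.5],grasp_rot(YG),3)
o=arm.observe()
from station import vision
W=vision.camera_params('wrist');im=vision.capture('wrist');cv2.imwrite('pics/w2.png',im[:,:,::-1])
import pickle;pickle.dump((o,W),open('w2.pkl','wb'))
E
```

```text
2.775 [-0.5071  0.3354  1.6239  0.0056  1.1493  0.9001] [ 543.2878 -173.0142  155.2785] [ 0.5427 -0.5345  0.4469 -0.4691] [ 0.7743 -0.2643  0.0924] 85.18762389164834
whole: shift mm [-5.22 93.65 -3.43] turn [-1.66 -0.05  0.94]
3 rows each: shift mm [-1.57 31.24 -0.84] turn [-0.55 -0.02  0.31]
```

View pics/w2.png

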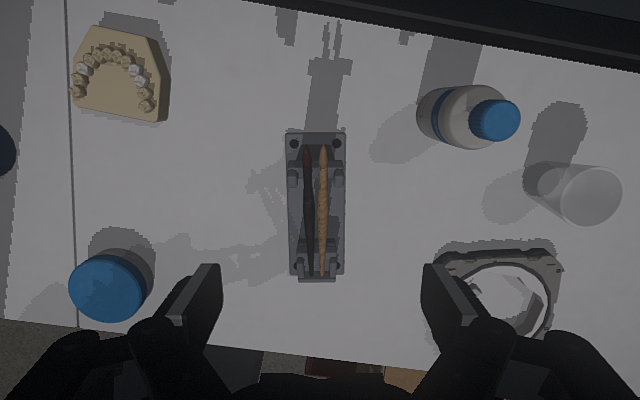

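```bash
python3 - <<'E'
from h import *
import pickle
np.set_printoptions(precision=1,suppress=True)
o,W=pickle.load(open('w2.pkl','rb'))
P={n:onz(W,*c,z) for n,c,z in [('kh',(311,276),23.5),('bh',(322,276),23.5),('kt',(306.5,147),113),('bt',(322.5,147),113)]}
h=(P['kh']+P['bh'])/2;t=(P['kt']+P['bt'])/2;d=t-h
print(P);print(h,t,np.linalg.norm(d),np.degrees(np.arctan2(d[1],d[0])),h+d*93/156)
E
```

```text
{'kh': array([ 465.3, -177.6,   23.5]), 'bh': array([ 466.8, -187.3,   23.5]), 'kt': array([ 590.8, -157. ,  113. ]), 'bt': array([ 592.1, -165.5,  113. ])}
[ 466.  -182.5   23.5] [ 591.5 -161.2  113. ] 155.5541834437181 9.602502036976835 [ 540.8 -169.8   76.9]
```

The wrist view shows the tips at (306,147) and (322,147) and the handle ends at row 276. It gives a grip point of (541,-169.7,77) and yaw 9.5°, within about 1 mm of the first look. Going down.

>>> jog_arm([
  {"translation":[-0.002,0.025,-0.0015],"turn":[-0.8,0,0.5],"jaw":-1},
  {"translation":[-0.002,0.025,-0.0015],"turn":[-0.8,0,0.5],"jaw":-1},
  {"translation":[-0.001,0.02,-0.001],"turn":[0,0,0],"jaw":-1},
  {"translation":[0,0.015,0],"turn":[0,0,0],"jaw":-1},
  {"translation":[0,0,0],"turn":[0,0,0],"jaw":-1},
])

```text
time_s: 3.45
ee_pos: [540.1, -171.7, 69.2]
eef_rot: [-0.538, 0.539, -0.457, 0.459]
wrist_force: [0.3, 0.9, -0.4]
grip_width: 85.2
```

```bash
python3 log.py; python3 - <<'E'
from rows import *
rows([541.2,-169.6,61.5],grasp_rot(np.radians(9.4)),1)
E
```

```text
3.45 [-0.504   0.4434  1.6991 -0.0012  0.9965  0.9065] [ 540.0602 -171.7111   69.1764] [-0.5384  0.5387 -0.4572  0.4592] [ 0.3259  0.9464 -0.3866] 85.15085076397997
whole: shift mm [-1.92  7.67  1.45] turn [-0.09 -0.18  0.14]
1 rows each: shift mm [-1.92  7.67  1.45] turn [-0.09 -0.18  0.14]
```

>>> jog_arm([
  {"translation":[-0.002,0.009,0.001],"turn":[0,0,0],"jaw":-1},
  {"translation":[0,0,0],"turn":[0,0,0],"jaw":0},
  {"translation":[0,0,0],"turn":[0,0,0],"jaw":0.3},
  {"translation":[0,0,0],"turn":[0,0,0],"jaw":0.5},
  {"translation":[0,0,0],"turn":[0,0,0],"jaw":0.5},
], squeeze=40)

```text
time_s: 4.08
ee_pos: [542.3, -170.1, 61.4]
eef_rot: [0.539, -0.539, 0.456, -0.46]
wrist_force: [-0.5, -0.1, 0.2]
grip_width: 21.1
```

```bash
python3 log.py; python3 - <<'E'
from station import arm,vision
import cv2
im=vision.capture('wrist');cv2.imwrite('pics/w3.png',im[:,:,::-1])
E
```

```text
4.075 [-0.4996  0.4541  1.7049 -0.0012  0.9764  0.9108] [ 542.3116 -170.1402   61.3672] [ 0.5387 -0.5385  0.4559 -0.4604] [-0.5111 -0.0996  0.1761] 21.09053344058771
```

View pics/w3.png

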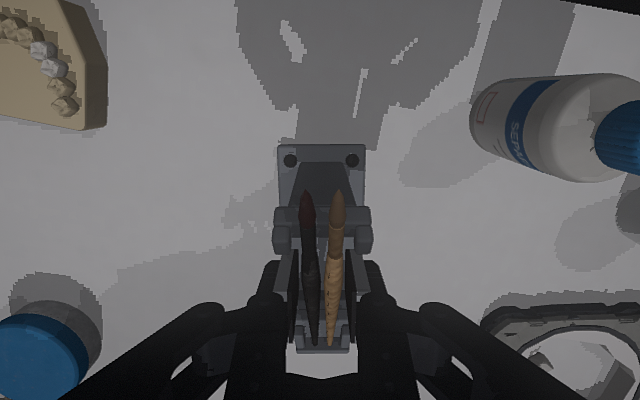

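The fingers straddle both brushes, with tips at (306,200) and (338,200) and an opening of 21 mm, and they clear the saddle. Closing fully now.

>>> jog_arm([
  {"translation":[0,0,0],"turn":[0,0,0],"jaw":0.7},
  {"translation":[0,0,0],"turn":[0,0,0],"jaw":0.8},
  {"translation":[0,0,0],"turn":[0,0,0],"jaw":1},
  {"translation":[0,0,0],"turn":[0,0,0],"jaw":1},
  {"translation":[0,0,0],"turn":[0,0,0],"jaw":1},
], squeeze=50)

```text
time_s: 4.75
ee_pos: [542.3, -170.2, 61.6]
eef_rot: [0.539, -0.539, 0.456, -0.46]
wrist_force: [-0.7, -0.1, -0.0]
grip_width: 15.4
```

```bash
python3 log.py
```

```text
4.75 [-0.4996  0.4537  1.7048 -0.0013  0.9764  0.9108] [ 542.3374 -170.2466   61.5639] [ 0.5387 -0.5385  0.4558 -0.4605] [-0.7368 -0.0967 -0.0291] 15.403802716378241
```

The grip settled at 15.4 mm, about two 8 mm brushes side by side. Lifting straight up, gently at first.

>>> jog_arm([
  {"translation":[0,-0.01,0],"turn":[0,0,0],"jaw":1},
  {"translation":[0,-0.015,0],"turn":[0,0,0],"jaw":1},
  {"translation":[0,-0.025,0],"turn":[0,0,0],"jaw":1},
  {"translation":[0,-0.03,0],"turn":[0,0,0],"jaw":1},
  {"translation":[0,-0.03,0],"turn":[0,0,0],"jaw":1},
  {"translation":[0,-0.03,0],"turn":[0,0,0],"jaw":1},
  {"translation":[0,-0.02,0],"turn":[0,0,0],"jaw":1},
  {"translation":[0,0,0],"turn":[0,0,0],"jaw":1},
])

```text
time_s: 5.75
ee_pos: [542.1, -169.7, 234.9]
eef_rot: [0.539, -0.538, 0.453, -0.463]
wrist_force: [-0.6, -0.6, -0.3]
grip_width: 15.3
```

```bash
python3 log.py; python3 - <<'E'
from station import arm,vision
import cv2
im=vision.capture('wrist');cv2.imwrite('pics/w4.png',im[:,:,::-1])
im=vision.capture('scene')[:,:,::-1];cv2.imwrite('pics/s4.png',cv2.resize(im[60:300,230:470],None,fx=2.4,fy=2.4))
from rows import *
g=np.array([532.5,114,215.])
for psi in (75,):
    Rt=final_rot(psi); rows(g+15*Rt.apply([0,1,0]),Rt,14)
E
```

```text
5.75 [-0.4992  0.2802  1.497  -0.001   1.3506  0.9106] [ 542.0666 -169.7453  234.865 ] [ 0.5393 -0.538   0.4533 -0.4629] [-0.6323 -0.6239 -0.3006] 15.260576709671245
whole: shift mm [-292.3    24.33   41.87] turn [ 48.51 -60.13  31.97]
14 rows each: shift mm [-16.91   9.44  11.47] turn [ 3.47 -4.29  2.28]
```

View pics/w4.png

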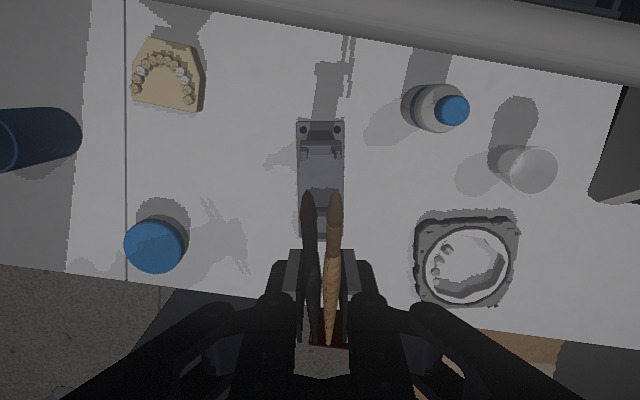

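View pics/s4.png

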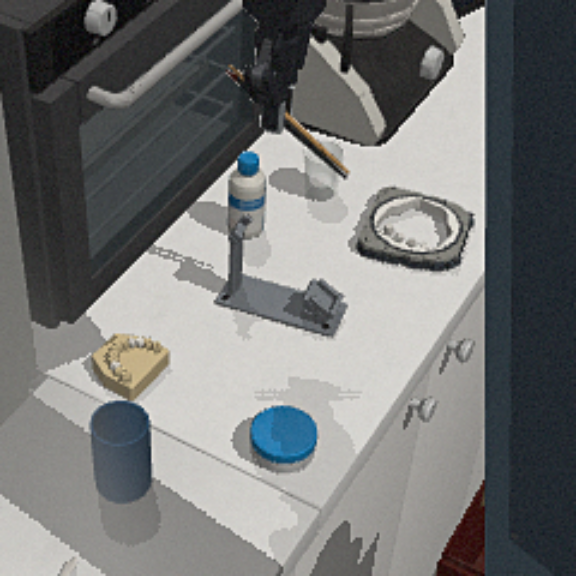

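Both brushes are held at their original slope and the rest is empty. Checking the oven handle and fridge position before swinging.

```bash
python3 - <<'E'
from rows import *
from station import vision
S=vision.camera_params('scene');Tp=vision.camera_params('top')
print('handle L',*tri([(S,269.6,99.6),(Tp,351,134)])); print('handle R',*tri([(S,340,46),(Tp,472,134)]))
print('fridge edge top on z=0',onz(Tp,250,163,0), 'oven bottom edge', onz(Tp,330,157,0))
o=arm.observe(); T0=T(o['ee_pos'],rot(o['eef_rot']))
Rt=final_rot(75); g=np.array([532.5,114,220.]); T1=T(g+15*Rt.apply([0,1,0]),Rt)
L=np.real(logm(np.linalg.inv(T0)@T1)); q=np.array(o['qpos'])
b=np.array([0,-np.sin(np.radians(35)),np.cos(np.radians(35))]); gp=np.array([0,-15,0])
for k in range(0,15,2):
    M=T0@expm(L*k/14); q,e=ik(M[:3,3],R.from_matrix(M[:3,:3]),q)
    f=lambda v:M[:3,:3]@v+M[:3,3]
    print(k,'tcp',M[:3,3],'handle',f(gp-93*b),'tip',f(gp+63*b),'q',q,'%.0e'%e)
E
```

```text
handle L [660.3  -53.79 288.21] [np.float64(5.542027637295183), np.float64(5.542027637295246)]
handle R [ 657.99 -351.38  279.95] [np.float64(3.7614760503160323), np.float64(3.761476050316132)]
fridge edge top on z=0 [674.52 239.6    0.  ] oven bottom edge [690.93 -12.18   0.  ]
0 tcp [ 541.07 -169.22  232.39] handle [ 466.18 -181.66  193.52] tip [ 591.6  -160.65  283.88] q [-0.5   0.28  1.5  -0.    1.35  0.91] 1e-09
2 tcp [ 557.71 -131.03  215.47] handle [ 489.82 -150.08  167.49] tip [ 601.02 -120.63  272.86] q [-0.51  0.27  1.58  0.15  1.26  0.7 ] 2e-15
4 tcp [569.79 -89.27 203.96] handle [ 510.7  -112.87  147.16] tip [605.14 -78.74 266.55] q [-0.53  0.26  1.64  0.31  1.2   0.47] 1e-14
6 tcp [576.31 -45.24 197.61] handle [527.44 -71.11 132.68] tip [603.31 -36.26 264.45] q [-0.54  0.26  1.71  0.47  1.18  0.23] 2e-14
8 tcp [576.5   -0.3  195.94] handle [538.82 -26.09 123.9 ] tip [595.12   5.48 265.92] q [-0.55  0.26  1.77  0.62  1.2  -0.02] 1e-14
10 tcp [569.87  44.11 198.27] handle [543.87  20.78 120.47] tip [580.43  45.22 270.14] q [-0.56  0.28  1.82  0.75  1.24 -0.26] 4e-15
12 tcp [556.23  86.61 203.75] handle [541.9   67.98 121.77] tip [559.42  81.74 276.17] q [-0.56  0.31  1.86  0.85  1.31 -0.49] 2e-15
14 tcp [535.68 125.87 211.4 ] handle [532.5 114.  127. ] tip [532.5 114.  283. ] q [-0.55  0.34  1.9   0.92  1.4  -0.7 ] 3e-10
```

The oven handle is at x≈660, z≈285, and the swing would bulge out towards x≈605. I'll back off in x first.

>>> jog_arm([
  {"translation":[0,0,-0.02],"turn":[0,0,0],"jaw":1},
  {"translation":[0,0,-0.03],"turn":[0,0,0],"jaw":1},
  {"translation":[0,-0.005,-0.03],"turn":[0,0,0],"jaw":1},
  {"translation":[0,-0.005,-0.02],"turn":[0,0,0],"jaw":1},
])

```text
time_s: 6.35
ee_pos: [437.9, -183.6, 236.3]
eef_rot: [-0.539, 0.539, -0.458, 0.457]
wrist_force: [-0.5, 0.4, -0.6]
grip_width: 15.1
```

```bash
python3 log.py; cat > path.py <<'E'
from rows import *
import sys
def path(psi,g,N,step=2):
    o=arm.observe(); T0=T(o['ee_pos'],rot(o['eef_rot']))
    Rt=final_rot(psi); p=np.array(g)+15*Rt.apply([0,1,0]); T1=T(p,Rt); rows(p,Rt,N,o)
    L=np.real(logm(np.linalg.inv(T0)@T1)); q=np.array(o['qpos'])
    b=np.array([0,-np.sin(np.radians(35)),np.cos(np.radians(35))]); gp=np.array([0,-15,0])
    for k in range(0,N+1,step):
        M=T0@expm(L*k/N); q,e=ik(M[:3,3],R.from_matrix(M[:3,:3]),q)
        f=lambda v:M[:3,:3]@v+M[:3,3]
        print(k,'tcp',M[:3,3],'handle',f(gp-93*b),'tip',f(gp+63*b),'q',q,'%.0e'%e)
E
python3 -c "
from path import *
path(75,[532.5,114,225.],16,4)"
```

```text
6.35 [-0.6324  0.1192  1.6969 -0.0001  1.3264  0.7754] [ 437.9125 -183.6095  236.2778] [-0.539   0.5391 -0.4579  0.4573] [-0.5353  0.4219 -0.5774] 15.112007816518798
whole: shift mm [-289.5    19.94  146.7 ] turn [ 48.69 -60.35  31.35]
16 rows each: shift mm [-11.15  10.32  15.85] turn [ 3.04 -3.77  1.96]
0 tcp [ 437.91 -183.61  236.28] handle [ 362.71 -195.96  197.99] tip [ 488.88 -175.26  287.38] q [-0.63  0.12  1.7  -0.    1.33  0.78] 1e-15
4 tcp [ 489.74 -121.83  202.54] handle [ 427.97 -144.45  148.26] tip [ 527.55 -111.3   263.67] q [-0.65  0.15  1.77  0.27  1.22  0.4 ] 2e-12
8 tcp [527.47 -44.1  189.25] handle [483.81 -70.22 120.8 ] tip [550.58 -36.58 257.72] q [-0.64  0.2   1.83  0.54  1.2   0.01] 1e-12
12 tcp [544.16  41.5  195.14] handle [520.94  19.13 116.19] tip [552.99  41.21 267.26] q [-0.61  0.27  1.87  0.76  1.27 -0.36] 2e-15
16 tcp [535.68 125.87 216.4 ] handle [532.5 114.  132. ] tip [532.5 114.  288. ] q [-0.55  0.33  1.9   0.92  1.41 -0.69] 2e-13
```

>>> jog_arm([
  {"translation":[-0.011,0.009,0.016],"turn":[3.0,-3.8,2.0],"jaw":1},
  {"translation":[-0.011,0.009,0.016],"turn":[3.0,-3.8,2.0],"jaw":1},
  {"translation":[-0.011,0.009,0.016],"turn":[3.0,-3.8,2.0],"jaw":1},
  {"translation":[-0.011,0.009,0.016],"turn":[3.0,-3.8,2.0],"jaw":1},
  {"translation":[-0.011,0.009,0.016],"turn":[3.0,-3.8,2.0],"jaw":1},
  {"translation":[-0.011,0.009,0.016],"turn":[3.0,-3.8,2.0],"jaw":1},
  {"translation":[-0.011,0.009,0.016],"turn":[3.0,-3.8,2.0],"jaw":1},
  {"translation":[-0.011,0.009,0.016],"turn":[3.0,-3.8,2.0],"jaw":1},
])

```text
time_s: 7.35
ee_pos: [526.1, -42.5, 197.3]
eef_rot: [0.801, -0.445, 0.263, -0.303]
wrist_force: [-0.1, -0.3, -0.8]
grip_width: 15.5
```

```bash
python3 log.py; python3 -c "
from path import *
path(75,[532.5,114,225.],9,3)"
```

```text
7.35 [-0.6473  0.2015  1.8188  0.5425  1.2343 -0.0069] [526.1285 -42.4896 197.3048] [ 0.8008 -0.4447  0.2631 -0.3028] [-0.1474 -0.2657 -0.7536] 15.540597850726607
whole: shift mm [-117.47   56.67  108.58] turn [ 23.71 -29.53  14.7 ]
9 rows each: shift mm [-9.31 10.   13.47] turn [ 2.63 -3.28  1.63]
0 tcp [526.13 -42.49 197.3 ] handle [483.13 -68.46 128.38] tip [548.95 -35.49 265.92] q [-0.65  0.2   1.82  0.54  1.23 -0.01] 2e-09
3 tcp [539.53  13.38 196.85] handle [509.83 -10.76 120.63] tip [552.81  15.73 268.23] q [-0.63  0.24  1.85  0.69  1.26 -0.25] 1e-15
6 tcp [542.98  70.32 203.65] handle [526.8   50.97 122.18] tip [547.43  66.27 276.05] q [-0.59  0.29  1.88  0.82  1.32 -0.48] 3e-10
9 tcp [535.68 125.87 216.4 ] handle [532.5 114.  132. ] tip [532.5 114.  288. ] q [-0.55  0.33  1.9   0.92  1.41 -0.69] 1e-15
```

>>> jog_arm([
  {"translation":[-0.0093,0.0095,0.0135],"turn":[2.6,-3.3,1.6],"jaw":1},
  {"translation":[-0.0093,0.0095,0.0135],"turn":[2.6,-3.3,1.6],"jaw":1},
  {"translation":[-0.0093,0.0095,0.0135],"turn":[2.6,-3.3,1.6],"jaw":1},
  {"translation":[-0.0093,0.0095,0.0135],"turn":[2.6,-3.3,1.6],"jaw":1},
  {"translation":[-0.0093,0.0095,0.0135],"turn":[2.6,-3.3,1.6],"jaw":1},
  {"translation":[-0.0093,0.0095,0.0135],"turn":[2.6,-3.3,1.6],"jaw":1},
  {"translation":[-0.0093,0.0095,0.0135],"turn":[2.6,-3.3,1.6],"jaw":1},
  {"translation":[-0.0093,0.0095,0.0135],"turn":[2.6,-3.3,1.6],"jaw":1},
  {"translation":[-0.007,0.007,0.01],"turn":[2,-2.5,1.2],"jaw":1},
  {"translation":[0,0,0],"turn":[0,0,0],"jaw":1},
])

```text
time_s: 8.6
ee_pos: [533.1, 122.9, 214.7]
eef_rot: [0.945, -0.3, 0.04, -0.125]
wrist_force: [-0.1, -0.3, 0.6]
grip_width: 15.2
```

```bash
python3 log.py; python3 -c "
from path import *
path(75,[532.5,114,215.],2,2)
from station import vision
for n in ('scene','top','wrist'):
    im=vision.capture(n)[:,:,::-1]; cv2.imwrite(f'pics/{n}5.png',im)
a=cv2.imread('pics/scene5.png')[120:300,210:390]; cv2.imwrite('pics/s5z.png',cv2.resize(a,None,fx=3.3,fy=3.3,interpolation=cv2.INTER_CUBIC))
a=cv2.imread('pics/top5.png')[140:270,240:420]; cv2.imwrite('pics/t5z.png',cv2.resize(a,None,fx=4,fy=4,interpolation=cv2.INTER_CUBIC))
"
```

```text
8.6 [-0.5603  0.3271  1.9038  0.9135  1.4058 -0.6975] [533.1019 122.8887 214.7479] [ 0.9449 -0.2999  0.0403 -0.1249] [-0.0569 -0.2857  0.583 ] 15.154229344805792
whole: shift mm [ 1.72  7.71 -4.77] turn [ 0.22 -0.1   0.03]
2 rows each: shift mm [ 0.86  3.85 -2.39] turn [ 0.11 -0.05  0.01]
0 tcp [533.1  122.89 214.75] handle [529.72 110.73 130.4 ] tip [530.06 111.27 286.4 ] q [-0.56  0.33  1.9   0.91  1.41 -0.7 ] 3e-10
2 tcp [535.68 125.87 206.4 ] handle [532.5 114.  122. ] tip [532.5 114.  278. ] q [-0.55  0.34  1.91  0.92  1.39 -0.71] 7e-11
```

View pics/s5z.png

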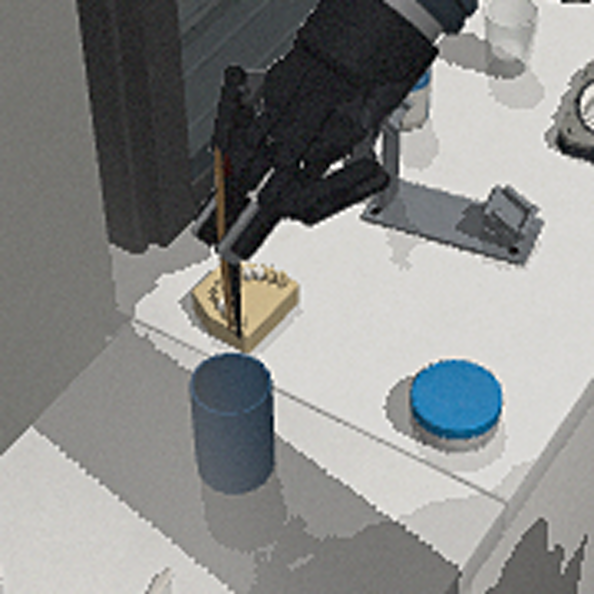

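View pics/t5z.png

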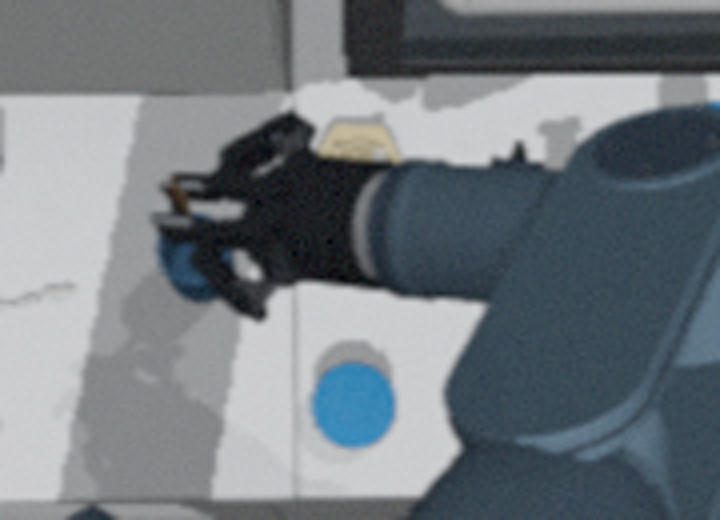

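View pics/wrist5.png

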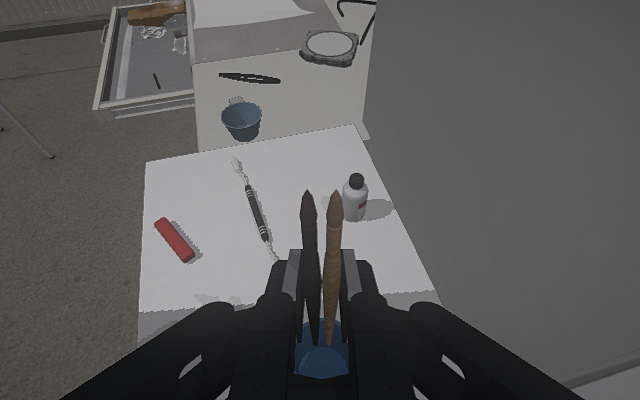

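Upright above the pot: the scene view shows the handle ends near (281,224) just above the pot, and in the wrist view they point into the mouth at (322,345). Comparing these with the predicted points.

```bash
python3 - <<'E'
from rows import *
from station import vision
o=arm.observe();M=T(o['ee_pos'],rot(o['eef_rot']))
S=vision.camera_params('scene');W=vision.camera_params('wrist')
b=np.array([0,-np.sin(np.radians(35)),np.cos(np.radians(35))])
for n,v in (('handle',-93),('tip',63)):
    X=M[:3,:3]@(np.array([0,-15,0])+v*b)+M[:3,3]; print(n,X,'scene',proj(S,X),'wrist',proj(W,X))
for x in (-24,24):
    for y in (0,): print('mouth edge wrist',proj(W,[532.5+x,114+y,85]))
print('mouth c scene',proj(S,[532.5,114,85]),'wrist',proj(W,[532.5,114,85]))
a=cv2.imread('pics/wrist5.png')[170:400,250:400]; cv2.imwrite('pics/w5z.png',cv2.resize(a,None,fx=2.6,fy=2.6,interpolation=cv2.INTER_CUBIC))
a=cv2.imread('pics/scene5.png')[150:270,250:320]; cv2.imwrite('pics/s5zz.png',cv2.resize(a,None,fx=5,fy=5,interpolation=cv2.INTER_CUBIC))
E
```

```text
handle [530.35 109.91 130.92] scene [281.42 220.85] wrist [322.15 344.74]
tip [530.5  110.65 286.92] scene [277.82 164.86] wrist [323.38 194.9 ]
mouth edge wrist [292.13 363.41]
mouth edge wrist [353.64 345.56]
mouth c scene [280.37 236.03] wrist [323.33 354.35]
```

View pics/w5z.png

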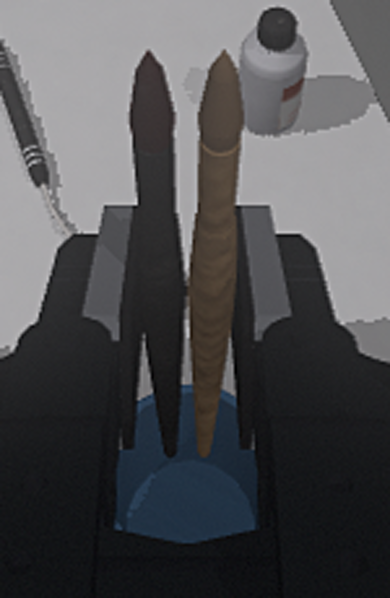

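View pics/s5zz.png

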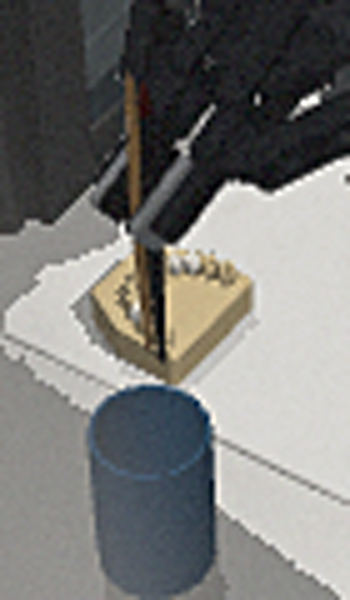

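The predictions match the pictures to about 1 px: handle ends wrist (322,345) and scene (281,221), mouth scene (280,236). Centring first, then lowering.

```bash
python3 -c "
from path import *
path(75,[532.5,114,195.],3,3)
path(75,[532.5,114,107.5],12,3)
"
```

```text
whole: shift mm [  0.99  20.02 -21.2 ] turn [ 0.27 -0.07  0.13]
3 rows each: shift mm [ 0.33  6.66 -7.08] turn [ 0.09 -0.02  0.04]
0 tcp [533.64 122.17 215.26] handle [530.35 109.91 130.92] tip [530.5  110.65 286.92] q [-0.56  0.33  1.9   0.91  1.41 -0.7 ] 3e-10
3 tcp [535.68 125.87 186.4 ] handle [532.5 114.  102. ] tip [532.5 114.  258. ] q [-0.55  0.38  1.93  0.93  1.36 -0.75] 2e-12
whole: shift mm [  0.97  70.55 -92.63] turn [ 0.27 -0.07  0.13]
12 rows each: shift mm [ 0.08  5.86 -7.73] turn [ 0.02 -0.01  0.01]
0 tcp [533.64 122.17 215.26] handle [530.35 109.91 130.92] tip [530.5  110.65 286.92] q [-0.56  0.33  1.9   0.91  1.41 -0.7 ] 3e-10
3 tcp [534.14 123.04 186.17] handle [530.88 110.88 101.82] tip [530.99 111.43 257.81] q [-0.56  0.37  1.93  0.93  1.36 -0.75] 2e-12
6 tcp [534.65 123.95 157.08] handle [531.41 111.89  72.71] tip [531.49 112.25 228.71] q [-0.56  0.42  1.95  0.94  1.32 -0.81] 2e-12
9 tcp [535.16 124.89 127.99] handle [531.95 112.93  43.6 ] tip [531.99 113.11 199.6 ] q [-0.56  0.48  1.97  0.96  1.28 -0.87] 2e-12
12 tcp [535.68 125.87  98.9 ] handle [532.5 114.   14.5] tip [532.5 114.  170.5] q [-0.55  0.53  1.98  0.98  1.24 -0.93] 2e-12
```

>>> jog_arm([
  {"translation":[0.0005,0.007,-0.007],"turn":[0,0,0],"jaw":1},
  {"translation":[0.0005,0.007,-0.007],"turn":[0,0,0],"jaw":1},
  {"translation":[0,0.006,-0.007],"turn":[0,0,0],"jaw":1},
  {"translation":[0,0,0],"turn":[0,0,0],"jaw":1},
])

```text
time_s: 9.25
ee_pos: [536.1, 125.4, 184.1]
eef_rot: [0.944, -0.301, 0.04, -0.126]
wrist_force: [-0.4, 0.2, 0.5]
grip_width: 15.2
```

```bash
python3 log.py; python3 -c "
from path import *
path(75,[532.5,114,107.5],10,10)
"
```

```text
9.25 [-0.5522  0.3754  1.9285  0.9295  1.3527 -0.7523] [536.0617 125.3533 184.1352] [ 0.9443 -0.3011  0.0403 -0.1264] [-0.3529  0.2395  0.4807] 15.19259169769856
whole: shift mm [ -0.51  49.66 -69.28] turn [ 0.36 -0.14  0.2 ]
10 rows each: shift mm [-0.05  4.95 -6.94] turn [ 0.04 -0.01  0.02]
0 tcp [536.06 125.35 184.14] handle [532.69 112.98  99.82] tip [532.95 113.94 255.82] q [-0.55  0.38  1.93  0.93  1.35 -0.75] 4e-10
10 tcp [535.68 125.87  98.9 ] handle [532.5 114.   14.5] tip [532.5 114.  170.5] q [-0.55  0.53  1.98  0.98  1.24 -0.93] 9e-13
```

>>> jog_arm([
  {"translation":[0,0.005,-0.007],"turn":[0,0,0],"jaw":1},
  {"translation":[0,0.005,-0.007],"turn":[0,0,0],"jaw":1},
  {"translation":[0,0.005,-0.007],"turn":[0,0,0],"jaw":1},
  {"translation":[0,0.005,-0.007],"turn":[0,0,0],"jaw":1},
  {"translation":[0,0.005,-0.007],"turn":[0,0,0],"jaw":1},
  {"translation":[0,0.005,-0.007],"turn":[0,0,0],"jaw":1},
  {"translation":[0,0,0],"turn":[0,0,0],"jaw":1},
])

```text
time_s: 10.12
ee_pos: [536.2, 125.4, 128.6]
eef_rot: [0.944, -0.301, 0.04, -0.126]
wrist_force: [-0.3, 0.3, 0.1]
grip_width: 15.0
```

```bash
python3 log.py; python3 -c "
from path import *
path(75,[532.5,114,107.5],4,4)
from station import vision
im=vision.capture('wrist')[:,:,::-1]; cv2.imwrite('pics/w6.png',im)
a=vision.capture('scene')[:,:,::-1][150:270,240:330]; cv2.imwrite('pics/s6.png',cv2.resize(a,None,fx=5,fy=5,interpolation=cv2.INTER_CUBIC))
"
```

```text
10.125 [-0.552   0.4722  1.967   0.9586  1.2731 -0.8651] [536.2071 125.3652 128.599 ] [ 0.9443 -0.3011  0.0405 -0.1265] [-0.3224  0.2868  0.0573] 15.044756671544599
whole: shift mm [ -0.63  17.48 -24.02] turn [ 0.37 -0.16  0.21]
4 rows each: shift mm [-0.16  4.35 -6.02] turn [ 0.09 -0.04  0.05]
0 tcp [536.21 125.37 128.6 ] handle [532.81 112.99  44.28] tip [533.11 113.95 200.28] q [-0.55  0.47  1.97  0.96  1.27 -0.87] 4e-10
4 tcp [535.68 125.87  98.9 ] handle [532.5 114.   14.5] tip [532.5 114.  170.5] q [-0.55  0.53  1.98  0.98  1.24 -0.93] 1e-12
```

View pics/w6.png

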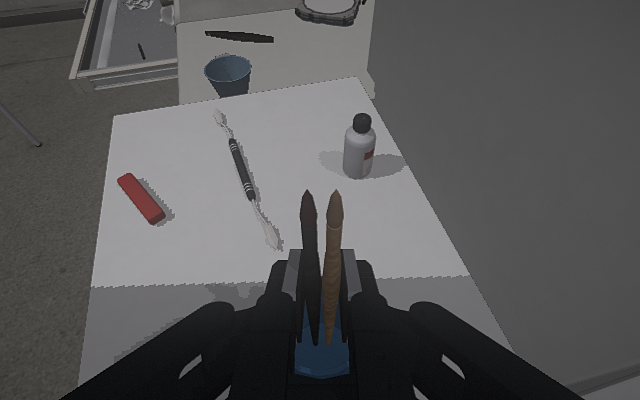

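View pics/s6.png

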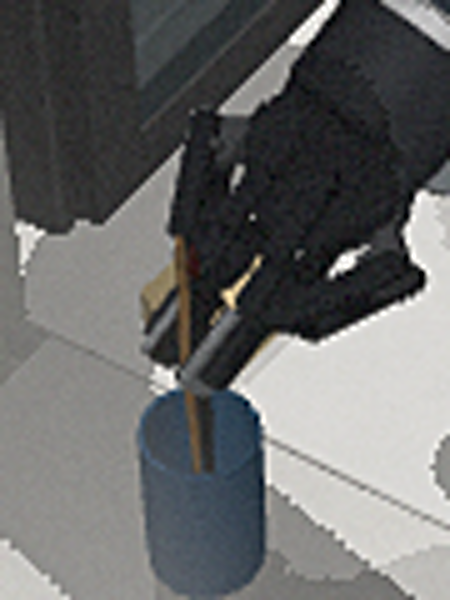

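The wrist force is near zero, and the handles are inside the mouth at scene zoom (200,468), about 40 mm down. Continuing down.

>>> jog_arm([
  {"translation":[0,0.005,-0.006],"turn":[0,0,0],"jaw":1},
  {"translation":[0,0.005,-0.006],"turn":[0,0,0],"jaw":1},
  {"translation":[0,0.0045,-0.006],"turn":[0,0,0],"jaw":1},
  {"translation":[0,0.0045,-0.006],"turn":[0,0,0],"jaw":1},
  {"translation":[0,0.001,-0.0015],"turn":[0,0,0],"jaw":1},
  {"translation":[0,0,0],"turn":[0,0,0],"jaw":1},
])

```text
time_s: 10.98
ee_pos: [537.3, 126.7, 94.8]
eef_rot: [0.944, -0.301, 0.04, -0.127]
wrist_force: [-0.1, 0.3, 0.2]
grip_width: 14.9
```

```bash
python3 log.py; python3 -c "
from path import *
path(75,[532.5,114,106.5],1,1)
from station import vision
im=vision.capture('wrist')[:,:,::-1]; cv2.imwrite('pics/w7.png',im)
a=vision.capture('scene')[:,:,::-1][150:270,240:330]; cv2.imwrite('pics/s7.png',cv2.resize(a,None,fx=5,fy=5,interpolation=cv2.INTER_CUBIC))
"
```

```text
10.975 [-0.5484  0.5363  1.9829  0.9837  1.2252 -0.9352] [537.261  126.7398  94.828 ] [ 0.9442 -0.3013  0.0396 -0.1268] [-0.0904  0.2934  0.1544] 14.855589996888693
whole: shift mm [-1.29 -2.8   1.78] turn [ 0.39 -0.07  0.27]
1 rows each: shift mm [-1.29 -2.8   1.78] turn [ 0.39 -0.07  0.27]
0 tcp [537.26 126.74  94.83] handle [534.01 114.3   10.52] tip [534.04 115.38 166.51] q [-0.55  0.54  1.98  0.98  1.23 -0.94] 4e-10
1 tcp [535.68 125.87  97.9 ] handle [532.5 114.   13.5] tip [532.5 114.  169.5] q [-0.55  0.53  1.98  0.98  1.24 -0.94] 4e-13
```

View pics/s7.png

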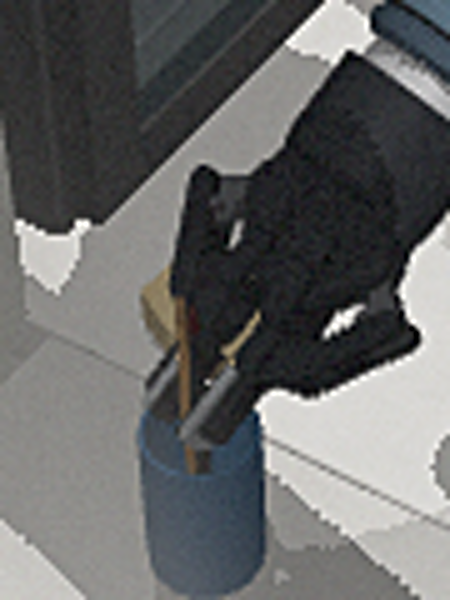

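The handle ends are about 5 mm above the floor with no contact force. The fingertips are only about 1 mm above rim height, so I'll raise 2 mm and then open gradually.

>>> jog_arm([
  {"translation":[-0.001,-0.0015,0.002],"turn":[0,0,0],"jaw":1},
  {"translation":[0,0,0],"turn":[0,0,0],"jaw":1},
])

```text
time_s: 11.32
ee_pos: [536.5, 126.8, 98.1]
eef_rot: [0.944, -0.302, 0.039, -0.127]
wrist_force: [-0.7, -0.8, -0.4]
grip_width: 15.0
```

```bash
python3 log.py
```

```text
11.325 [-0.5492  0.5287  1.9841  0.9818  1.2285 -0.9311] [536.4658 126.8305  98.1127] [ 0.9442 -0.3015  0.039  -0.127 ] [-0.7152 -0.7508 -0.3906] 15.040498824963738
```

>>> jog_arm([
  {"translation":[0,0,0],"turn":[0,0,0],"jaw":0.6},
  {"translation":[0,0,0],"turn":[0,0,0],"jaw":0.5},
  {"translation":[0,0,0],"turn":[0,0,0],"jaw":0.4},
  {"translation":[0,0,0],"turn":[0,0,0],"jaw":0.3},
  {"translation":[0,0,0],"turn":[0,0,0],"jaw":0.2},
  {"translation":[0,0,0],"turn":[0,0,0],"jaw":0.1},
])

```text
time_s: 12.08
ee_pos: [536.6, 126.8, 98.4]
eef_rot: [0.944, -0.302, 0.039, -0.127]
wrist_force: [0.0, -0.6, -0.5]
grip_width: 38.6
```

```bash
python3 log.py;  python3 -c "
from station import vision
import cv2
im=vision.capture('wrist')[:,:,::-1]; cv2.imwrite('pics/w8.png',im)
a=vision.capture('scene')[:,:,::-1][150:270,240:330]; cv2.imwrite('pics/s8.png',cv2.resize(a,None,fx=5,fy=5,interpolation=cv2.INTER_CUBIC))
"
```

```text
12.075 [-0.5492  0.5281  1.984   0.9819  1.2287 -0.9311] [536.6019 126.7868  98.4339] [ 0.9442 -0.3016  0.0386 -0.1271] [ 0.0422 -0.5593 -0.5103] 38.58775629153036
```

View pics/w8.png

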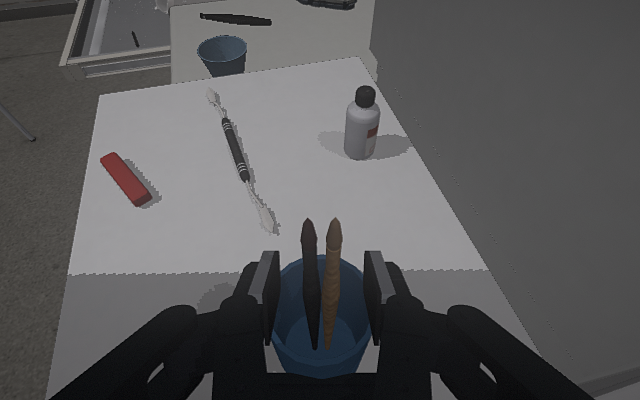

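View pics/s8.png

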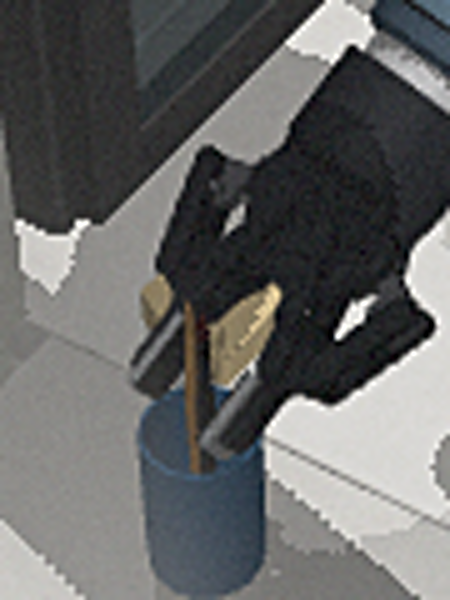

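Both brushes are released and stand in the pot, with tips at (308,225) and (334,225) in the wrist view, clear of the fingers. Opening fully and letting them settle.

>>> jog_arm([
  {"translation":[0,0,0],"turn":[0,0,0],"jaw":-0.3},
  {"translation":[0,0,0],"turn":[0,0,0],"jaw":-0.6},
  {"translation":[0,0,0],"turn":[0,0,0],"jaw":-0.8},
  {"translation":[0,0,0],"turn":[0,0,0],"jaw":-1},
  {"translation":[0,0,0],"turn":[0,0,0],"jaw":-1},
  {"translation":[0,0,0],"turn":[0,0,0],"jaw":-1},
  {"translation":[0,0,0],"turn":[0,0,0],"jaw":-1},
  {"translation":[0,0,0],"turn":[0,0,0],"jaw":-1},
])

```text
time_s: 13.18
ee_pos: [536.6, 126.8, 98.4]
eef_rot: [0.944, -0.302, 0.039, -0.127]
wrist_force: [-1.1, 0.4, 0.5]
grip_width: 85.0
```

```bash
python3 log.py;  python3 -c "
from station import vision
import cv2
im=vision.capture('wrist')[:,:,::-1]; cv2.imwrite('pics/w9.png',im)
a=vision.capture('scene')[:,:,::-1][150:270,240:330]; cv2.imwrite('pics/s9.png',cv2.resize(a,None,fx=5,fy=5,interpolation=cv2.INTER_CUBIC))
"
```

```text
13.175 [-0.5492  0.528   1.984   0.9819  1.2287 -0.9311] [536.602  126.7771  98.4435] [ 0.9442 -0.3016  0.0386 -0.1271] [-1.0571  0.3543  0.5035] 84.98408142936104
```

View pics/w9.png

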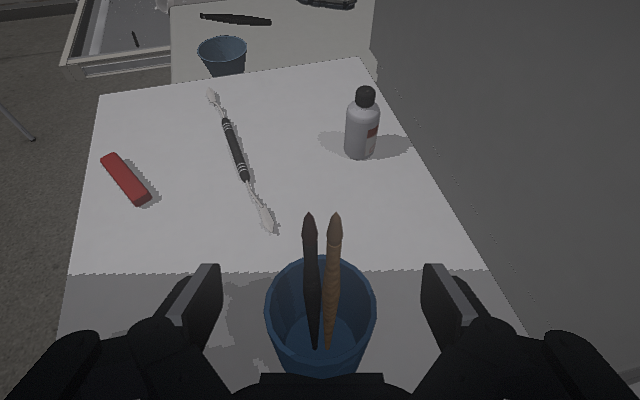

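View pics/s9.png

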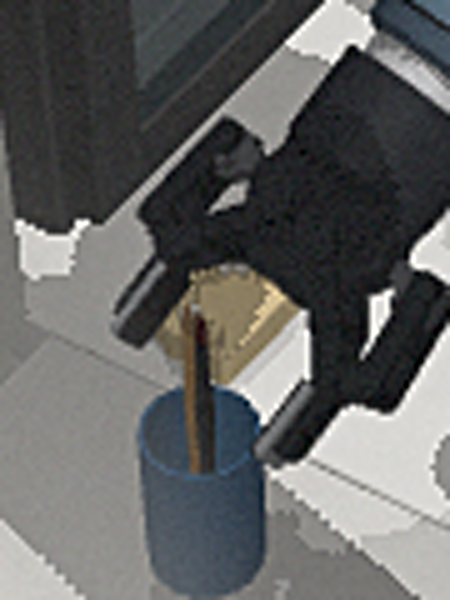

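They are standing and the fingers are fully open. Retreating back along the tool axis.

>>> jog_arm([
  {"translation":[0,-0.01,0],"turn":[0,0,0],"jaw":-1},
  {"translation":[0,-0.02,0],"turn":[0,0,0],"jaw":-1},
  {"translation":[0,-0.03,0],"turn":[0,0,0],"jaw":-1},
  {"translation":[0,-0.03,0],"turn":[0,0,0],"jaw":-1},
  {"translation":[0,-0.03,0],"turn":[0,0,0],"jaw":-1},
  {"translation":[0,-0.03,0],"turn":[0,0,0],"jaw":-1},
  {"translation":[0,0,0],"turn":[0,0,0],"jaw":-1},
  {"translation":[0,0,0],"turn":[0,0,0],"jaw":-1},
])

```text
time_s: 14.28
ee_pos: [501.5, -1.0, 191.6]
eef_rot: [0.943, -0.304, 0.039, -0.129]
wrist_force: [0.5, -0.5, 0.6]
grip_width: 85.5
```

```bash
python3 log.py;  python3 -c "
from station import vision
import cv2
im=vision.capture('wrist')[:,:,::-1]; cv2.imwrite('pics/w10.png',im)
a=vision.capture('scene')[:,:,::-1];cv2.imwrite('pics/sc10.png',a);a=a[110:310,200:420]; cv2.imwrite('pics/s10.png',cv2.resize(a,None,fx=3,fy=3,interpolation=cv2.INTER_CUBIC))
"
```

```text
14.275 [-0.8013  0.392   1.8684  0.7798  1.5151 -0.8464] [501.4698  -1.0367 191.5994] [ 0.9432 -0.3038  0.0386 -0.129 ] [ 0.457  -0.5086  0.5904] 85.52069867057178
```

View pics/w10.png

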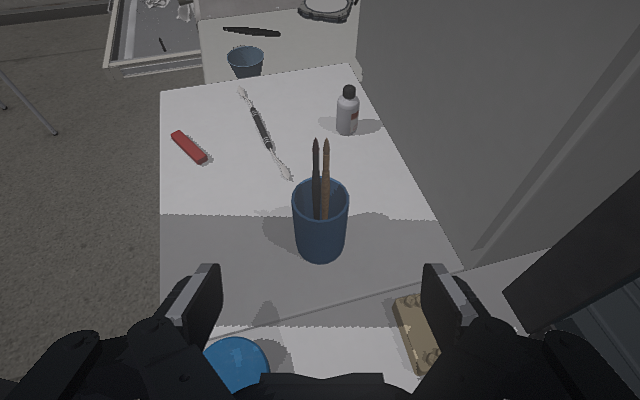

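View pics/s10.png

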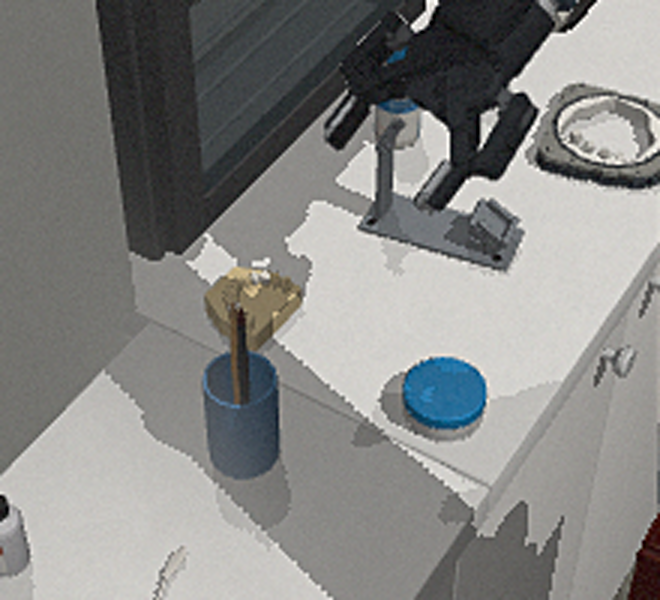

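Both brushes stand in the pot, bristles up, and the arm is clear. The pot, tin, model and bottles look unmoved. I'll wait a second, then check it is stable and nothing shifted.

>>> jog_arm([
  {"translation":[0,0,0],"turn":[0,0,0],"jaw":-1},
  {"translation":[0,0,0],"turn":[0,0,0],"jaw":-1},
  {"translation":[0,0,0],"turn":[0,0,0],"jaw":-1},
  {"translation":[0,0,0],"turn":[0,0,0],"jaw":-1},
  {"translation":[0,0,0],"turn":[0,0,0],"jaw":-1},
  {"translation":[0,0,0],"turn":[0,0,0],"jaw":-1},
  {"translation":[0,0,0],"turn":[0,0,0],"jaw":-1},
  {"translation":[0,0,0],"turn":[0,0,0],"jaw":-1},
])

```text
time_s: 15.38
ee_pos: [500.8, 1.9, 190.5]
eef_rot: [0.944, -0.303, 0.04, -0.127]
wrist_force: [0.4, 0.2, -0.3]
grip_width: 85.4
```

```bash
python3 -c "
from h import *
from station import vision,arm
o=arm.observe();S=vision.camera_params('scene');W=vision.camera_params('wrist')
w=vision.capture('wrist')[:,:,::-1];s=vision.capture('scene')[:,:,::-1]
cv2.imwrite('pics/w11.png',w)
a=cv2.imread('pics/w10.png');print('wrist diff px>25 in brush/pot area',(np.abs(w.astype(int)-a)[110:280,270:370].max(2)>25).sum())
a=cv2.imread('pics/sc10.png');print('scene diff',(np.abs(s.astype(int)-a)[190:290,250:310].max(2)>25).sum())
for n,u,v in (('black tip',316,140),('brown tip',326,140)): print(n,onz(W,u,v,161).round(1))
print('pot mouth proj scene',proj(S,[532.5,114,85]),'wrist',proj(W,[532.5,114,85]))
im=cv2.imread('pics/scene0.png');
for q in ('0',):
  for n,I in (('before',im),('after',s)):
    m=cv2.inRange(cv2.cvtColor(np.ascontiguousarray(I),cv2.COLOR_BGR2HSV),(98,120,60),(112,255,255));m[:, :325]=0;m[:,370:]=0;m[:220]=0;m[265:]=0
    M=cv2.moments(m,True);print('tin',n,M['m10']/M['m00'],M['m01']/M['m00'])
print(o['time_s'],o['wrist_force'])
"
```

```text
wrist diff px>25 in brush/pot area 1838
scene diff 130
black tip [527.1 114.8 161. ]
brown tip [534.2 112.9 161. ]
pot mouth proj scene [280.36553886 236.03157303] wrist [322.75188603 200.7031357 ]
tin before 347.7815442561205 240.70056497175142
tin after 347.8135593220339 240.6854990583804
15.375 [ 0.44945085  0.23385889 -0.29381342]
```

View pics/w11.png

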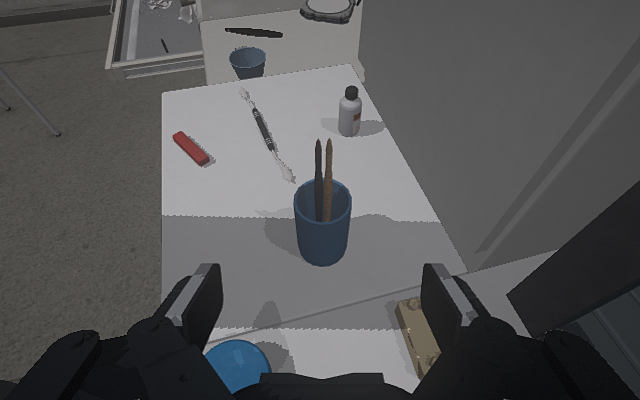

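The wrist picture is the same apart from a 2–3 px camera settle. The tips are at (318,142) and (329,142) above the pot, and the tin's centroid has not moved. Handing in.

```bash
python3 -c "
from station import workorder
print(workorder.hand_in())"
```

```text
the job is handed in; nothing more can be done
None
```

I picked up both brushes in one grasp, turned them upright and lowered them together into the blue pot, handle ends first. The job is handed in, at 15.4 s of the 37 s allowed.

- **Release:** I lowered until the handle ends were about 5 mm above the pot floor. The fingertips were then only about 1 mm above rim height, so I raised a little and let go with the ends roughly 9 mm above the floor, about 70 mm below the mouth.
- **Last checks:** After a second's wait, both brushes stood nearly upright in the pot, bristles up, with the gripper well clear. The pot looked unmoved, and wrist forces were about 1 N or less at every reading.
- **Other things on the bench:** The tin's position was the same before and after to within 0.1 px. I checked the plaster model and the bottles only by eye; they looked unmoved.
- **Did not come out clean:** The picture comparison over that wait showed changed pixels. In the wrist view I put this down to the arm settling 2–3 mm. In the fixed scene view 130 pixels changed around the pot and I did not trace the cause, but the brushes looked the same in the wrist view.

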